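# Clear the hold-down plate, load the bridge blanks and pump the vacuum

## Robot

A 6-joint arm with a two-finger parallel gripper is mounted at the origin on the work surface. World frame = base frame: x ahead of the robot, y to its left, z up, the work surface at z = 0. Lengths are in mm, angles in rad, forces in N, time in s.
With the tool pointing down it reaches from about 325 to 900 mm from the base axis. Payload 6.1 kg.
Tool frame: the origin (TCP) lies midway between the tips of the shut fingers; the grasp point (between the pads) lies 19 mm behind it; z points along the fingers, y is the line along which they close (so a half turn about z gives the same grasp; the last joint's range is limited). The gripper opens to 87 mm and grips with 3 to 60 N. Pads are 19 mm wide; open, the fingers measure 117 mm over their backs; the gripper's body (75 mm by 190 mm) begins 51 mm behind the grasp point.
Start: joints at [1.148, 0.22, 1.526, -0, 1.395, -0.126], TCP at [182.787, 597.666, 222.538] pointing down, gripper open.
Joint ranges: [-2.98, 2.98], [-0.91, 2.08], [0.09, 2.57], [-1.24, 4.39], [0.2, 2.65], [-2.68, 2.68]. Speed limits (rad/s): [2.57, 2.57, 3.01, 3.14, 3.14, 3.14].

## Interface

Orientations are given as a rotation vector (axis times angle).
In Python, from cell import env, imaging gives the robot as it stands.
- The arm moves only by the shell command python3 -m handwheel 'ROWS' [FORCE]. ROWS is JSON, a list that holds one entry, the list of rows, each a list of 5 numbers: the shift along the tool's x, y, z normalised to -1 to 1, where 1 is 0.04 m, then the turn about the tool's z normalised to -1 to 1, where 1 is 5 degrees, then the opening, from 0 (shut) to 1 (fully open). In form: [[[tx, ty, tz, turn, gripper], ...]]. A call has 1 to 5 rows; each row shifts and turns the commanded pose from where the row before left it, along the tool's axes as they then stand; what a row does not reach is not made up. A row lasts 1/12 s, in which the tool goes at most 41.7 mm and 7.16 degrees, less where a joint would pass 70% of its speed; a pose out of reach is approached as far as the arm can. A call with a number of a shift or a turn outside -1 to 1 is refused whole. A call with a gripper value outside its range is refused whole. The fingers move at their own pace and stop on an object; FORCE is the grip in N (left out, the last holds). Time passes only in rows, so rows that do not move let the fingers close. It gives the time, the measured TCP pose, the force, the opening and the grip force at its end, in the units of the state.
- env.get_obs(): the state, without advancing time (a new reading comes with each control period).
- imaging.get_image(name): name is "scene" or "side" or "wrist"; returns the picture (420x560x3 uint8, red, green, blue); there is no depth.
- imaging.calibration(name): a dict with "K" (3x3 intrinsics, pixels), "R" (3x3) and "t" (3): a world point X has camera coordinates R X + t; the wrist camera has in their place "T_tool_cam" (4x4, takes a point from camera to tool coordinates, whose origin is the TCP and whose axes are the flange's). Camera axes: x right, y down, z forward; pixel columns grow to the right and rows downward; lengths in mm; the calibration is good to about 2 mm. The wrist camera is an equidistant fisheye: a pixel r from the principal point sees the ray r / f radians off the axis. A picture is of the moment at which its call begins: read the wrist's pose just before it. calibration takes no time and is no camera call.
- env.close_job(): hands the job in; it is judged then, once.
The state is a dict: "clock": time; "joint_positions": joint angles; "joint_velocities": joint speeds; "tau": joint torques, N m; "ee_pos": TCP position; "eef_rot": TCP orientation; "ft_force": force on the tool from outside, world axes, zero at the start; "torque": the same for the moment, N m; "gripper_width": finger opening in mm; "grip_force": force on a finger pad.
Only numpy, scipy, OpenCV 4.12 (cv2) and the standard library are available. Lean on these libraries where they do the work, as an engineer would, in place of code of your own. Each camera call takes 0.05 s, during which the arm holds its last target. There are 200 camera calls.

## Task

Set up the ukulele bridge blanks on the vacuum hold-down station: with the scraper block, sweep every bone chip off the flat face into the station's chip trough without handling the chips, then stand the block back on its cork mat and lay each dark wood blank flat on a rubber seal pad of its own, lined up with the pad and covering it. Only then draw the vacuum: press the pump's spring plunger right down to its stop three times, letting it come fully up after each stroke. Leave the other things lying about where they are.

Things in the scene. Friction and masses are not known exactly. Their poses are not given: they have to be found in the camera images.
- station: fixed vacuum hold-down station; origin on the table below mid-face. Level grey face at z 40 mm, x -62 to 62, y -100 to 140 mm (own frame). Dark fences 10 mm higher than the face line both x sides (trough too); the +y end is an open edge, the -y end drops into the chip trough. A 12 mm base plate reaches to x +160 and carries the pump
- trough (a point): middle of the chip trough's floor, axes as the station's; the floor is 28 mm below the face, inside 124 mm (x) by 65 mm (y, from the face's edge at +32.5 to the end wall at -32.5); its outer walls end 10 mm above the face
- seat0 (a point): centre of a long narrow black rubber seal pad (74 mm along x, 14 mm along y) inlaid flush in the station's face; the three are 62 mm apart along y (at -45, 17 and 79 mm on the station); axes as the station's, z up
- seat1 (a point): centre of a long narrow black rubber seal pad (74 mm along x, 14 mm along y) inlaid flush in the station's face; the three are 62 mm apart along y (at -45, 17 and 79 mm on the station); axes as the station's, z up
- seat2 (a point): centre of a long narrow black rubber seal pad (74 mm along x, 14 mm along y) inlaid flush in the station's face; the three are 62 mm apart along y (at -45, 17 and 79 mm on the station); axes as the station's, z up
- pump: fixed hand pump, black, 56 mm across, standing on the base plate behind the face, beside no particular pad; origin at its underside centre, 12 mm above the table
- plunger_top (a point): centre of the top of the pump's round grey plunger head, 36 mm of it flat, 42 mm across; 116 mm above the table when up, and it moves down with the plunger
- plunger (a joint): travel of the spring plunger in m: 0 fully up, 0.022 at its lower stop; takes about 5 N to start and 13 N at the stop, and springs up by itself when let go
- blank0: flat dark wood ukulele bridge blank: base 100 (x) x 34 (y) x 7 mm, with a raised saddle rib along its middle, 56 (x) x 10 (y) mm, up to 23 mm above the underside; 35 g; origin at its underside centre. Two or three are present, all alike
- blank1: flat dark wood ukulele bridge blank: base 100 (x) x 34 (y) x 7 mm, with a raised saddle rib along its middle, 56 (x) x 10 (y) mm, up to 23 mm above the underside; 35 g; origin at its underside centre. Two or three are present, all alike
- blank2: flat dark wood ukulele bridge blank: base 100 (x) x 34 (y) x 7 mm, with a raised saddle rib along its middle, 56 (x) x 10 (y) mm, up to 23 mm above the underside; 35 g; origin at its underside centre. Two or three are present, all alike
- chip0: cream bone offcut chip, about 20 to 26 x 16 to 20 x 10 to 11 mm, 12 g; origin at its underside centre. Three to five are present, loose on the station's face
- chip1: cream bone offcut chip, about 20 to 26 x 16 to 20 x 10 to 11 mm, 12 g; origin at its underside centre. Three to five are present, loose on the station's face
- chip2: cream bone offcut chip, about 20 to 26 x 16 to 20 x 10 to 11 mm, 12 g; origin at its underside centre. Three to five are present, loose on the station's face
- chip3: cream bone offcut chip, about 20 to 26 x 16 to 20 x 10 to 11 mm, 12 g; origin at its underside centre. Three to five are present, loose on the station's face
- chip4: cream bone offcut chip, about 20 to 26 x 16 to 20 x 10 to 11 mm, 12 g; origin at its underside centre. Three to five are present, loose on the station's face
- scraper: scraper block, 220 g: dark foot 84 (x) x 44 (y) x 14 mm high, on it a wooden grip 70 (x) x 24 (y), up to 62 mm above the underside; origin at its underside centre, x along its length
- mat: fixed cork mat, 120 (x) x 80 (y) x 4 mm, on which the scraper block stands; origin at its underside centre
- pitch_pipe: brushed steel disc pitch pipe, 62 mm across, 14 mm high; leave alone
- nut_blank: small cedar ukulele nut blank, 62 x 13 x 10 mm; leave alone
- marble_center (a point): centre of an 18 mm green glass marble lying in a small white dish; leave alone
- polish_tin: round shoe polish tin, 70 mm across, 30 mm high; leave alone
- shoe_brush: shoe brush, 130 x 45 x 38 mm; leave alone

How it is judged (in metres and radians):
On the way, in this order (a step that is already met when the one before it is completed fails the run):
1. all chips lie in the chip trough (x of chip0 in the frame of trough between -0.064 and 0.064 m and y of chip0 in the frame of trough between -0.036 and 0.032 m and z of each of chip0, chip1, chip2, chip3, chip4 in the frame of trough below 0.026 m and x of chip1 in the frame of trough between -0.064 and 0.064 m and y of chip1 in the frame of trough between -0.036 and 0.032 m and x of chip2 in the frame of trough between -0.064 and 0.064 m and y of chip2 in the frame of trough between -0.036 and 0.032 m and x of chip3 in the frame of trough between -0.064 and 0.064 m and y of chip3 in the frame of trough between -0.036 and 0.032 m and x of chip4 in the frame of trough between -0.064 and 0.064 m and y of chip4 in the frame of trough between -0.036 and 0.032 m), for 0.2 s.
2. every blank lies flat on a seal pad of its own, let go, and the scraper block stands on its mat, let go (((x of blank0 in the frame of seat0 between -0.012 and 0.012 m and y of blank0 in the frame of seat0 between -0.008 and 0.008 m and z of blank0 in the frame of seat0 between -0.004 and 0.004 m and angle between the x axis of blank0 and the x axis of seat0, either way round below 0.12 rad) or (x of blank0 in the frame of seat1 between -0.012 and 0.012 m and y of blank0 in the frame of seat1 between -0.008 and 0.008 m and z of blank0 in the frame of seat1 between -0.004 and 0.004 m and angle between the x axis of blank0 and the x axis of seat1, either way round below 0.12 rad) or (x of blank0 in the frame of seat2 between -0.012 and 0.012 m and y of blank0 in the frame of seat2 between -0.008 and 0.008 m and z of blank0 in the frame of seat2 between -0.004 and 0.004 m and angle between the x axis of blank0 and the x axis of seat2, either way round below 0.12 rad)) and ((x of blank1 in the frame of seat0 between -0.012 and 0.012 m and y of blank1 in the frame of seat0 between -0.008 and 0.008 m and z of blank1 in the frame of seat0 between -0.004 and 0.004 m and angle between the x axis of blank1 and the x axis of seat0, either way round below 0.12 rad) or (x of blank1 in the frame of seat1 between -0.012 and 0.012 m and y of blank1 in the frame of seat1 between -0.008 and 0.008 m and z of blank1 in the frame of seat1 between -0.004 and 0.004 m and angle between the x axis of blank1 and the x axis of seat1, either way round below 0.12 rad) or (x of blank1 in the frame of seat2 between -0.012 and 0.012 m and y of blank1 in the frame of seat2 between -0.008 and 0.008 m and z of blank1 in the frame of seat2 between -0.004 and 0.004 m and angle between the x axis of blank1 and the x axis of seat2, either way round below 0.12 rad)) and ((x of blank2 in the frame of seat0 between -0.012 and 0.012 m and y of blank2 in the frame of seat0 between -0.008 and 0.008 m and z of blank2 in the frame of seat0 between -0.004 and 0.004 m and angle between the x axis of blank2 and the x axis of seat0, either way round below 0.12 rad) or (x of blank2 in the frame of seat1 between -0.012 and 0.012 m and y of blank2 in the frame of seat1 between -0.008 and 0.008 m and z of blank2 in the frame of seat1 between -0.004 and 0.004 m and angle between the x axis of blank2 and the x axis of seat1, either way round below 0.12 rad) or (x of blank2 in the frame of seat2 between -0.012 and 0.012 m and y of blank2 in the frame of seat2 between -0.008 and 0.008 m and z of blank2 in the frame of seat2 between -0.004 and 0.004 m and angle between the x axis of blank2 and the x axis of seat2, either way round below 0.12 rad)) and contact force between the fingers and blank0 below 0.1 N and contact force between the fingers and blank1 below 0.1 N and contact force between the fingers and blank2 below 0.1 N and x of scraper in the frame of mat between -0.055 and 0.055 m and y of scraper in the frame of mat between -0.038 and 0.038 m and z of scraper in the frame of mat below 0.009 m and angle between scraper's own z axis and vertical below 0.1 rad and contact force between the fingers and scraper below 0.1 N), for 0.2 s.
3. plunger down at its stop, stroke 1 (value of joint plunger above 0.02 m), for 0.1 s.
4. plunger fully up again (value of joint plunger below 0.003 m), for 0.1 s.
5. plunger down at its stop, stroke 2 (value of joint plunger above 0.02 m), for 0.1 s.
6. plunger fully up again (value of joint plunger below 0.003 m), for 0.1 s.
7. plunger down at its stop, stroke 3 (value of joint plunger above 0.02 m), for 0.1 s.
At the end, for the whole second after the job is handed in: Chips in the trough, undersides under 26 mm above its floor; blanks flat (4 mm), one per pad, centred within 12 mm along and 8 mm across it, within 0.12 rad; scraper upright, middle over the mat; plunger up (3 mm) after three strokes beyond 20 mm; all let go, at rest (all of step 1 and ((x of blank0 in the frame of seat0 between -0.012 and 0.012 m and y of blank0 in the frame of seat0 between -0.008 and 0.008 m and z of blank0 in the frame of seat0 between -0.004 and 0.004 m and angle between the x axis of blank0 and the x axis of seat0, either way round below 0.12 rad) or (x of blank0 in the frame of seat1 between -0.012 and 0.012 m and y of blank0 in the frame of seat1 between -0.008 and 0.008 m and z of blank0 in the frame of seat1 between -0.004 and 0.004 m and angle between the x axis of blank0 and the x axis of seat1, either way round below 0.12 rad) or (x of blank0 in the frame of seat2 between -0.012 and 0.012 m and y of blank0 in the frame of seat2 between -0.008 and 0.008 m and z of blank0 in the frame of seat2 between -0.004 and 0.004 m and angle between the x axis of blank0 and the x axis of seat2, either way round below 0.12 rad)) and ((x of blank1 in the frame of seat0 between -0.012 and 0.012 m and y of blank1 in the frame of seat0 between -0.008 and 0.008 m and z of blank1 in the frame of seat0 between -0.004 and 0.004 m and angle between the x axis of blank1 and the x axis of seat0, either way round below 0.12 rad) or (x of blank1 in the frame of seat1 between -0.012 and 0.012 m and y of blank1 in the frame of seat1 between -0.008 and 0.008 m and z of blank1 in the frame of seat1 between -0.004 and 0.004 m and angle between the x axis of blank1 and the x axis of seat1, either way round below 0.12 rad) or (x of blank1 in the frame of seat2 between -0.012 and 0.012 m and y of blank1 in the frame of seat2 between -0.008 and 0.008 m and z of blank1 in the frame of seat2 between -0.004 and 0.004 m and angle between the x axis of blank1 and the x axis of seat2, either way round below 0.12 rad)) and ((x of blank2 in the frame of seat0 between -0.012 and 0.012 m and y of blank2 in the frame of seat0 between -0.008 and 0.008 m and z of blank2 in the frame of seat0 between -0.004 and 0.004 m and angle between the x axis of blank2 and the x axis of seat0, either way round below 0.12 rad) or (x of blank2 in the frame of seat1 between -0.012 and 0.012 m and y of blank2 in the frame of seat1 between -0.008 and 0.008 m and z of blank2 in the frame of seat1 between -0.004 and 0.004 m and angle between the x axis of blank2 and the x axis of seat1, either way round below 0.12 rad) or (x of blank2 in the frame of seat2 between -0.012 and 0.012 m and y of blank2 in the frame of seat2 between -0.008 and 0.008 m and z of blank2 in the frame of seat2 between -0.004 and 0.004 m and angle between the x axis of blank2 and the x axis of seat2, either way round below 0.12 rad)) and x of scraper in the frame of mat between -0.055 and 0.055 m and y of scraper in the frame of mat between -0.038 and 0.038 m and z of scraper in the frame of mat below 0.009 m and angle between scraper's own z axis and vertical below 0.1 rad and contact force between the fingers and scraper below 0.1 N and value of joint plunger below 0.003 m and linear speed of each of blank0, blank1, blank2, scraper below 0.02 m/s); the robot touches nothing.
It fails at once if the fingers handle a chip (contact force between the fingers and chip0 above 0.5 N or contact force between the fingers and chip1 above 0.5 N or contact force between the fingers and chip2 above 0.5 N or contact force between the fingers and chip3 above 0.5 N or contact force between the fingers and chip4 above 0.5 N).
It fails at once if a bystander is moved more than 30 mm (distance of any of pitch_pipe, nut_blank, marble_center, polish_tin, shoe_brush from where it was at the start of the episode above 0.03 m).
Of chip0, chip1, chip2, chip3, chip4 only 3 to 5 are there at a start; the rules pass over those that are not, and their reading is None.
Of blank0, blank1, blank2 only 2 to 3 are there at a start; the rules pass over those that are not, and their reading is None.
At some moment in a run one of blank0, blank1, blank2, scraper may be knocked a few centimetres aside while the robot is not near it.
Once in a run the grip may slacken for a moment while it holds something.
It also fails if it takes over 208 s, if anything falls off the work surface, if the arm or the gripper's body presses on something with over 40 N, if the wrist force passes 120 N, or if a joint passes its speed limit or range.

## Working session

There is one attempt and no reset: what is moved stays moved. The work goes in short steps, Python scripts to look and compute and a shell command to move; the robot and the scene stay as the last step left them, time stands still between calls to the robot, and variables do not carry over. Pictures are saved under pics/ and viewed, at most 14 in all, crops included, and the job is handed in when it is done.

```bash
mkdir -p pics; ls
cat > look.py <<'E'
import sys,cv2
from cell import env,imaging
for a in sys.argv[1:]:
    n,f=a.split(':'); cv2.imwrite(f'pics/{f}.png',cv2.cvtColor(imaging.get_image(n),cv2.COLOR_RGB2BGR))
E
python3 look.py scene:s0 side:d0 wrist:w0
python3 - <<'E'
from cell import env,imaging
print(env.get_obs())
for n in ("scene","side","wrist"): print(n,imaging.calibration(n))
E
```

```text
pics
{'clock': 0.15, 'joint_positions': array([ 1.14794017e+00,  2.21054216e-01,  1.52734640e+00,  9.71872195e-06,
        1.39470410e+00, -1.26101657e-01]), 'joint_velocities': array([ 1.91660981e-03, -3.42334514e-03, -2.53059076e-03,  1.09046855e-03,
       -6.23136561e-05,  1.11099812e-03]), 'tau': array([ 7.92715600e-04, -4.95192325e+01, -3.87883294e+01,  6.98887766e-02,
        5.30375191e-02, -3.95884899e-05]), 'ee_pos': array([182.56501902, 597.24161584, 221.68384328]), 'eef_rot': array([-4.64372935e-01, -3.10665804e+00,  2.28184907e-03]), 'ft_force': array([-0.13561922,  0.22960107,  0.38950975]), 'torque': array([-0.03620476,  0.01399296, -0.01620651]), 'grip_force': 0.0, 'gripper_width': 86.99837240767941}
scene {'K': array([[385.85347507,   0.        , 279.97709774],
       [  0.        , 385.85347507, 208.98782774],
       [  0.        ,   0.        ,   1.        ]]), 'R': array([[-0.44918163,  0.89331811,  0.01478566],
       [ 0.6455921 ,  0.33597019, -0.68580964],
       [-0.61761371, -0.29850759, -0.72763076]]), 't': array([ 203.45202835, -346.77572684, 1290.64184693]
[... 201 characters left out ...]
97836, -0.01602957],
       [-0.3970339 , -0.40404425, -0.82408272],
       [ 0.55717809,  0.60738937, -0.56624264]]), 't': array([-377.78703598,  357.08824417,  598.22530299])}
wrist {'K': array([[325.1922621 ,   0.        , 279.5979558 ],
       [  0.        , 325.1922621 , 211.27980864],
       [  0.        ,   0.        ,   1.        ]]), 'T_tool_cam': array([[ 3.57267766e-04, -9.60408704e-01, -2.78594677e-01,
         7.48607264e+01],
       [ 9.99999929e-01,  3.09693200e-04,  2.14776881e-04,
         7.53524572e-01],
       [-1.19994709e-04, -2.78594734e-01,  9.60408746e-01,
        -1.62048929e+02],
       [ 0.00000000e+00,  0.00000000e+00,  0.00000000e+00,
         1.00000000e+00]])}
```

View pics/s0.png

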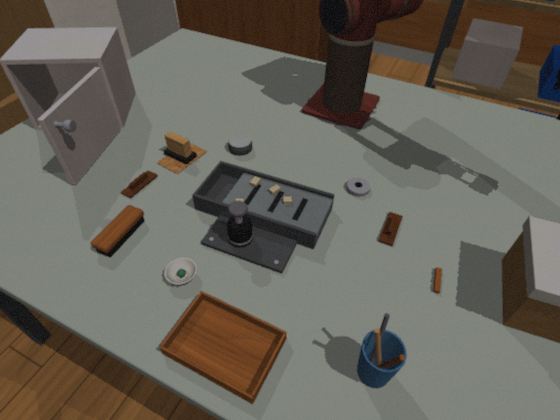

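View pics/d0.png

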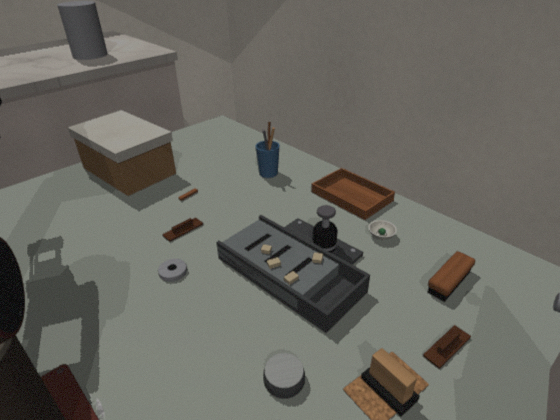

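The scene view shows the station at about (265,200) with four chips on its face. Blanks lie at (140,184) and (391,228), the scraper on its mat at (180,150), and the plunger at (238,210). I'll enlarge both views to measure.

Run:
```python
import cv2
a=cv2.imread('pics/s0.png')[120:280,110:420]; a=cv2.convertScaleAbs(a,alpha=1.8,beta=15)
cv2.imwrite('pics/s0c.png',cv2.resize(a,(775,400),interpolation=cv2.INTER_CUBIC))
a=cv2.imread('pics/d0.png')[180:420,150:490]; a=cv2.convertScaleAbs(a,alpha=1.8,beta=15)
cv2.imwrite('pics/d0c.png',cv2.resize(a,(782,552),interpolation=cv2.INTER_CUBIC))
```

```text
(no output)
```

View pics/s0c.png

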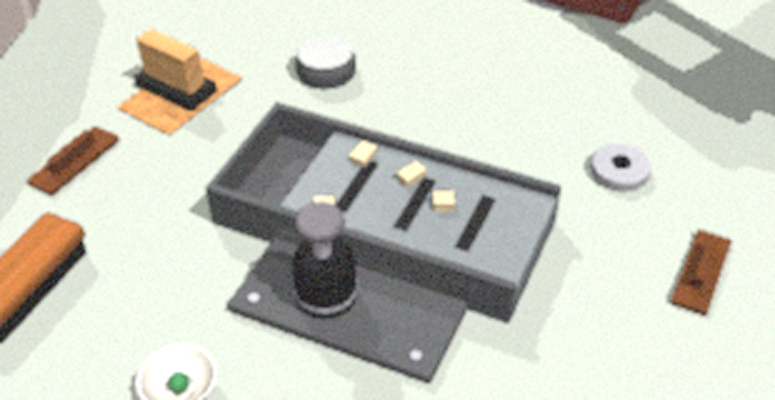

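View pics/d0c.png

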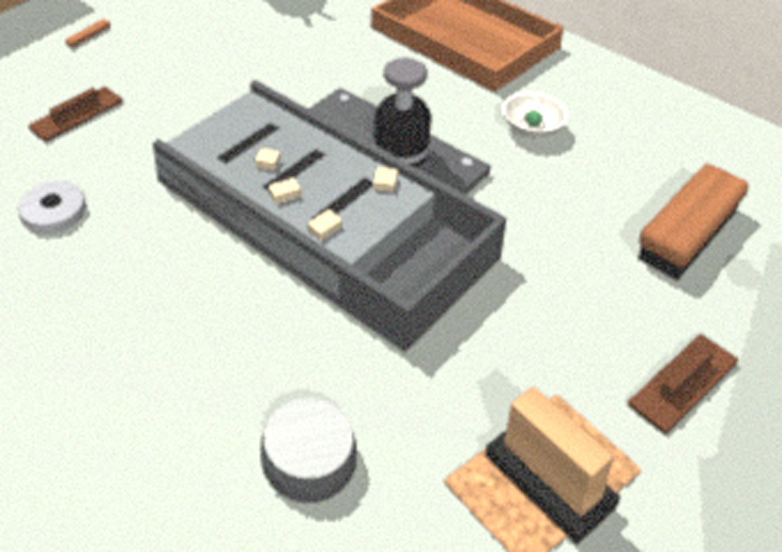

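The crops show two blanks and four chips. Side-crop pad centres are near (249,143), (295,169) and (343,199). I'll cast rays now.

```bash
cat > geo.py <<'E'
import numpy as np,cv2
from cell import env,imaging
from scipy.spatial.transform import Rotation as Ro
C={n:imaging.calibration(n) for n in("scene","side","wrist")}
def ray(n,uv,pose=None):
    c=C[n];u=np.array(uv,float);K=c['K']
    x,y=(u[0]-K[0,2])/K[0,0],(u[1]-K[1,2])/K[1,1]
    if n=='wrist':
        p,r=pose;th=np.hypot(x,y);s=np.sin(th)/th if th>1e-9 else 1
        d=np.array([x*s,y*s,np.cos(th)]);T=c['T_tool_cam'];Rm=Ro.from_rotvec(r).as_matrix()
        return Rm@T[:3,3]+p,Rm@T[:3,:3]@d
    return -c['R'].T@c['t'],c['R'].T@np.array([x,y,1.])
def onz(n,uv,z,pose=None):
    o,d=ray(n,uv,pose);return (o+d*(z-o[2])/d[2])
E
python3 - <<'E'
from geo import *
np.set_printoptions(precision=1,suppress=True)
S=lambda p,z:onz('scene',(p[0]/2.5+110,p[1]/2.5+120),z)
D=lambda p,z:onz('side',(p[0]/2.3+150,p[1]/2.3+180),z)
for nm,f,pts in[('pads S',S,[(357,186),(418,204),(478,223)]),('pads D',D,[(343,199),(295,169),(249,143)]),
 ('pad2 ends D',D,[(278,126),(222,160)]),('pad1 ends S',S,[(433,180),(402,228)]),('pad1 ends D',D,[(322,152),(267,187)])]:
    print(nm,[f(p,40)[:2] for p in pts])
print('fence S',[S(p,50)[:2] for p in[(277,105),(558,186),(210,190)]])
print('fence D',[D(p,50)[:2] for p in[(255,82),(504,222),(408,305),(155,143)]])
print('chips S',[S(p,51)[:2] for p in[(363,150),(411,172),(444,198)]])
print('chips D',[D(p,51)[:2] for p in[(324,222),(285,187),(268,156),(385,177)]])
print('A S',[S(p,7)[:2] for p in[(706,231),(731,236),(705,312),(672,303)]]);print('A D',[D(p,7)[:2] for p in[(30,125),(110,88),(123,101),(43,138)]])
print('B S',[S(p,7)[:2] for p in[(96,127),(118,137),(52,192),(29,181)]]);print('B D',[D(p,7)[:2] for p in[(631,403),(702,336),(738,361),(667,432)]])
print('grip top D',[D(p,66)[:2] for p in[(532,387),(612,464),(600,492),(512,405)]],'S',[S(p,66)[:2] for p in[(140,32),(152,32),(203,66)]])
print('mat D',[D(p,4)[:2] for p in[(445,482),(562,395),(640,470)]],'S',[S(p,4)[:2] for p in[(120,107),(170,132),(241,77)]])
print('plunger',S((320,221),116),D((405,72),116))
E
```

```text
pads S [array([540.6, -30.4]), array([535. ,  33.2]), array([531.3,  94.5])]
pads D [array([538.1, -32.4]), array([535. ,  28.1]), array([528.9,  87.8])]
pad2 ends D [array([567. ,  87.9]), array([493.8,  86.4])]
pad1 ends S [array([499. ,  31.3]), array([569.8,  34.2])]
pad1 ends D [array([570.5,  28.2]), array([499.4,  27.7])]
fence S [array([ 483.2, -157.8]), array([460.1, 145.8]), array([ 618.5, -146. ])]
fence D [array([591.1, 150.3]), array([ 609.3, -156.9]), array([ 481. , -160.8]), array([456.4, 141.5])]
chips S [array([503.1, -44.3]), array([509.1,  12.3]), array([526.3,  56.2])]
chips D [array([497.3, -49.8]), array([503.3,   6.8]), array([520.9,  50. ]), array([577.9, -46.8])]
A S [array([408.4, 286.6]), array([403.6, 310.2]), array([508., 313.]), array([511.7, 283.1])]
A D [array([406.3, 305.5]), array([505.2, 302.3]), array([501.8, 271.7]), array([404.9, 276.4])]
B S [array([ 563. , -341.7]), array([ 564.9, -310.5]), array([ 661.3, -315.7]), array([ 659.9, -347.1])]
B D [array([ 560.2, -317.2]), array([ 657.1, -323.3]), array([ 654.6, -354.8]), array([ 557.2, -348.5])]
grip top D [array([ 477. , -278.2]), array([ 465.6, -348.3]), array([ 443.4, -353.6]), array([ 455.2, -277.4])] S [array([ 463.3, -346.3]), array([ 457.2, -334.7]), array([ 480.9, -249.8])]
mat D [array([ 411.1, -260.6]), array([ 530.9, -276.3]), array([ 518. , -350.2])] S [array([ 522. , -343.2]), array([ 530.2, -269. ]), array([ 415.6, -255.2])]
plunger [656.8   3.2 116. ] [644.3  -8.  116. ]
```

```bash
R='x'; 
python3 -m handwheel '[[[-0.59,-0.575,-0.1,0,1],[-0.59,-0.575,-0.1,0,1],[-0.59,-0.575,-0.1,0,1],[-0.59,-0.575,-0.1,0,1],[-0.59,-0.575,-0.1,0,1]]]'
python3 -m handwheel '[[[-0.59,-0.575,-0.1,0,1],[-0.59,-0.575,-0.1,0,1],[-0.59,-0.575,-0.1,0,1],[-0.59,-0.575,-0.1,0,1],[-0.59,-0.575,-0.1,0,1]]]'
python3 -m handwheel '[[[-0.59,-0.575,-0.1,0,1],[-0.59,-0.575,-0.1,0,1],[-0.59,-0.575,-0.1,0,1],[-0.59,-0.575,-0.1,0,1],[-0.59,-0.575,-0.1,0,1]]]'
python3 -m handwheel '[[[-0.59,-0.575,-0.1,0,1],[-0.59,-0.575,-0.1,0,1],[-0.59,-0.575,-0.1,0,1],[-0.59,-0.575,-0.1,0,1],[-0.59,-0.575,-0.1,0,1]]]'
python3 -m handwheel '[[[0,0,0,1,1],[0,0,0,1,1],[0,0,0,1,1],[0,0,0,1,1],[0,0,0,1,1]]]'
python3 -m handwheel '[[[0,0,0,1,1],[0,0,0,1,1],[0,0,0,1,1],[0,0,0,1,1],[0,0,0,1,1]]]'
python3 -m handwheel '[[[0,0,0,1,1],[0,0,0,1,1],[0,0,0,1,1],[0,0,0,1,1],[0,0,0,1,1]]]'
python3 -m handwheel '[[[0,0,0,1,1],[0,0,0,0.4,1],[0,0,0,0,1],[0,0,0,0,1],[0,0,0,0,1]]]'
cat > snap.py <<'E'
import sys;from geo import *
o=env.get_obs();f=sys.argv[1];np.savez(f'pics/{f}.npz',p=o['ee_pos'],r=o['eef_rot'])
im=imaging.get_image('wrist');cv2.imwrite(f'pics/{f}.png',cv2.cvtColor(im,cv2.COLOR_RGB2BGR))
a=cv2.convertScaleAbs(cv2.cvtColor(im,cv2.COLOR_RGB2BGR),alpha=1.6,beta=10);cv2.imwrite(f'pics/{f}b.png',cv2.resize(a,(800,600),interpolation=cv2.INTER_CUBIC))
R=Ro.from_rotvec(o['eef_rot']).as_matrix();print(o['clock'],o['ee_pos'],'phi',np.degrees(np.arctan2(R[1,1],R[0,1])))
E
python3 snap.py w1
```

```text
clock: 0.57
ee_pos: [262.2, 451.7, 242.3]
eef_rot: [-0.464, -3.107, 0.001]
ft_force: [0.6, -0.3, -1.0]
gripper_width: 87.0
grip_force: 0.0
clock: 0.98
ee_pos: [341.5, 307.2, 262.6]
eef_rot: [-0.464, -3.107, 0.0]
ft_force: [0.0, 0.6, -0.3]
gripper_width: 87.3
grip_force: 0.0
clock: 1.4
ee_pos: [420.7, 162.7, 282.7]
eef_rot: [0.464, 3.107, 0.0]
ft_force: [0.4, 0.6, -0.4]
gripper_width: 87.1
grip_force: 0.0
clock: 1.82
ee_pos: [500.0, 18.1, 302.5]
eef_rot: [-0.465, -3.107, -0.0]
ft_force: [0.5, 0.9, -0.6]
gripper_width: 86.5
grip_force: 0.0
clock: 2.23
ee_pos: [499.5, 19.6, 302.2]
eef_rot: [-1.133, -2.93, 0.0]
ft_force: [0.2, -0.8, 0.5]
gripper_width: 87.3
grip_force: 0.0
clock: 2.65
ee_pos: [499.4, 19.7, 302.2]
eef_rot: [-1.739, -2.615, 0.0]
ft_force: [-0.2, 0.9, 0.7]
gripper_width: 87.1
grip_force: 0.0
clock: 3.07
ee_pos: [499.4, 19.8, 302.2]
eef_rot: [-2.264, -2.177, 0.001]
ft_force: [-0.1, -0.4, -0.0]
gripper_width: 87.3
grip_force: 0.0
clock: 3.48
ee_pos: [499.5, 19.7, 302.4]
eef_rot: [-2.388, -2.042, 0.0]
ft_force: [0.6, -0.2, -0.2]
gripper_width: 86.9
grip_force: 0.0
3.4833 [499.50362762  19.73856106 302.3818696 ] phi -8.93354935811585
```

View pics/w1b.png

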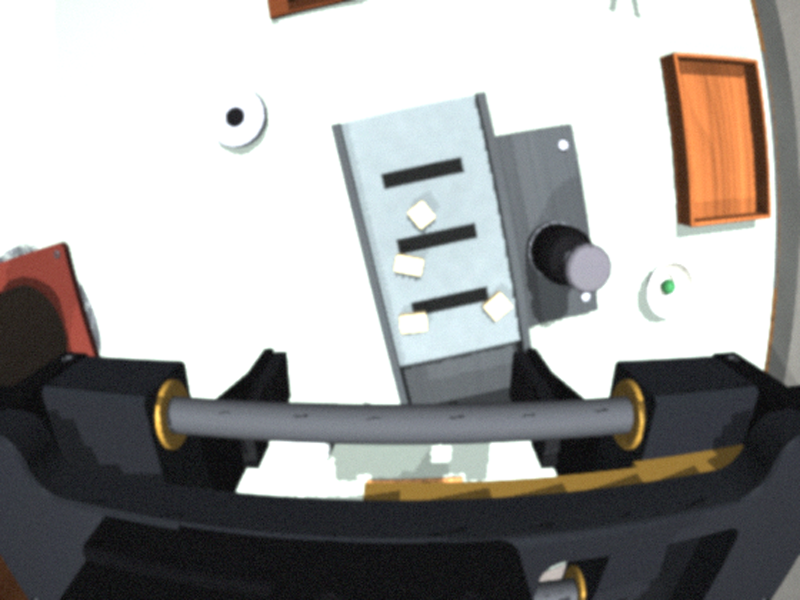

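The wrist view shows the pads at (423,172), (437,238) and (450,299), four chips, and the plunger at (588,268). I'll compute positions, then move toward the scraper.

```bash
cat > wz.py <<'E'
from geo import *
np.set_printoptions(precision=1,suppress=True)
def W(f,uv,z):
    d=np.load(f'pics/{f}.npz');return onz('wrist',np.array(uv)*0.7+ -0.15,z,(d['p'],d['r']))[:2]
E
python3 - <<'E'
from wz import *
print('pads',[W('w1',p,40) for p in[(450,299),(437,238),(423,172)]])
print('pad ends',[W('w1',p,40) for p in[(383,181),(463,164),(399,246),(476,230),(413,307),(488,291)]])
print('edge trough',[W('w1',p,40) for p in[(402,367),(521,342)]],'plunger',W('w1',(588,268),116))
print('chips',[W('w1',p,51) for p in[(422,214),(409,265),(413,322),(498,306)]])
E
```

```text
pads [array([541.7, -30.6]), array([537.4,  29.3]), array([533.6,  91.3])]
pad ends [array([496.6,  88.7]), array([570.7,  93.6]), array([501.6,  27.2]), array([574.4,  31.5]), array([505.7, -33. ]), array([579. , -28.4])]
edge trough [array([485.7, -93.2]), array([607.5, -86.1])] plunger [652.5   0.4]
chips [array([526.6,  54.5]), array([508.2,  10.3]), array([503.7, -44.2]), array([585.4, -41.2])]
```

```bash
python3 -m handwheel '[[[-0.93,0.1,0,0,1],[-0.93,0.1,0,0,1],[-0.93,0.1,0,0,1],[-0.93,0.1,0,0,1],[-0.93,0.1,0,0,1]]]' >/dev/null
python3 -m handwheel '[[[-0.93,0.1,0,0,1],[-0.93,0.1,0,0,1],[-0.93,0.1,0,0,1],[-0.93,0.1,0,0,1],[-0.93,0.1,0,0,1]]]' >/dev/null
python3 -m handwheel '[[[-0.93,0.1,0,0,1],[-0.93,0.1,0,0,1],[0,0,0,0,1],[0,0,0,0,1],[0,0,0,0,1]]]'
python3 snap.py w2
```

```text
clock: 4.78
ee_pos: [477.0, -428.3, 302.0]
eef_rot: [-2.388, -2.039, -0.001]
ft_force: [0.3, 0.3, -0.1]
gripper_width: 86.9
grip_force: 0.0
4.7833 [ 477.04316146 -428.28505002  302.01905102] phi -9.009404125911203
```

View pics/w2b.png

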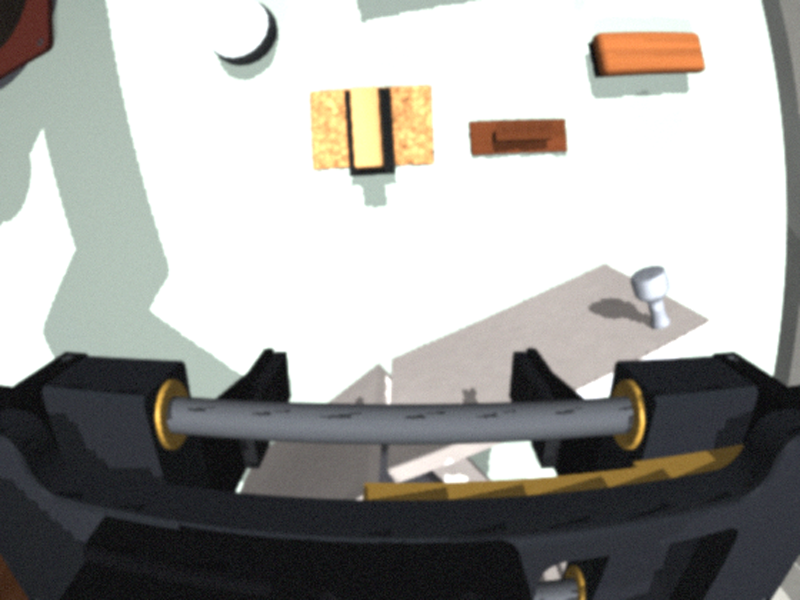

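Here the grip top spans (350,89)–(384,167), the mat (310,92)–(433,163), and blank B (470,122)–(566,151).

```bash
cat > q.py <<'E'
from wz import *
def quad(f,pts,z,n=''):
    P=np.array([W(f,p,z) for p in pts],np.float32);(c,s,a)=cv2.minAreaRect(P)
    print(n,'mean',P.mean(0),'rect',np.array(c),np.array(s),a);return P
E
python3 - <<'E'
from q import *
print(quad('w2',[(350,89),(380,89),(384,167),(354,168)],66,'grip'))
print(quad('w2',[(310,92),(431,85),(433,163),(313,168)],4,'mat'))
print(quad('w2',[(470,122),(565,120),(566,151),(471,155)],7,'B'))
print(W('w2',(522,137),23))
E
```

```text
grip mean [ 469.1 -311.2] rect [ 469.2 -310.9] [69.5 25.5] 83.65829467773438
[[ 460.4 -275. ]
 [ 485.3 -279.5]
 [ 478.  -346.8]
 [ 452.8 -343.4]]
mat mean [ 470.2 -303.3] rect [ 470.3 -303. ] [ 78.4 118.7] 82.779541015625
[[ 416.2 -257.9]
 [ 534.1 -271.6]
 [ 524.  -349.3]
 [ 406.6 -334.5]]
B mean [ 613.  -333.4] rect [ 612.9 -333.7] [32.8 99.9] 85.94059753417969
[[ 565.8 -313.9]
 [ 663.8 -320.8]
 [ 660.4 -352.6]
 [ 561.9 -346.5]]
[ 611.3 -335. ]
```

```bash
python3 -m handwheel '[[[0,0,0,-0.48,1],[0.72,-0.137,0,0,1],[0.72,-0.137,0,0,1],[0.72,-0.137,0,0,1],[0.72,-0.137,0,0,1]]]' 30 >/dev/null
python3 -m handwheel '[[[0,0,0.96,0,1],[0,0,0.96,0,1],[0,0,0.96,0,1],[0,0,0.96,0,1],[0,0,0.96,0,1]]]' 
python3 -m handwheel '[[[0,0,0.95,0,1],[0,0,0.5,0,1],[0,0,0.5,0,1],[0,0,0,0,1],[0,0,0,0,1]]]' 
python3 -m handwheel '[[[0,0,0,0,0],[0,0,0,0,0],[0,0,0,0,0],[0,0,0,0,0],[0,0,0,0,0]]]' 30
python3 -m handwheel '[[[0,0,0,0,0],[0,0,0,0,0],[0,0,0,0,0],[0,0,0,0,0],[0,0,0,0,0]]]' 30
```

```text
clock: 5.67
ee_pos: [469.2, -309.9, 110.0]
eef_rot: [2.341, 2.092, 0.001]
ft_force: [0.6, -1.5, 0.2]
gripper_width: 87.2
grip_force: 0.0
clock: 6.08
ee_pos: [468.3, -310.0, 32.3]
eef_rot: [-2.342, -2.091, 0.0]
ft_force: [0.3, 0.3, 1.1]
gripper_width: 86.9
grip_force: 0.0
clock: 6.5
ee_pos: [469.1, -312.2, 33.6]
eef_rot: [2.345, 2.089, 0.0]
ft_force: [-0.3, 0.7, -0.3]
gripper_width: 61.2
grip_force: 0.0
clock: 6.92
ee_pos: [468.6, -311.7, 32.4]
eef_rot: [-2.346, -2.09, -0.0]
ft_force: [0.4, 1.5, -0.3]
gripper_width: 28.3
grip_force: 0.1
```

```bash
python3 -m handwheel '[[[0,0,0,0,0],[0,0,0,0,0],[0,0,0,0,0],[0,0,-0.3,0,0],[0,0,-0.7,0,0]]]' 30
python3 -m handwheel '[[[0,0,-0.7,0,0],[0,0,-0.7,0,0],[0,0,-0.7,0,0],[0,0,-0.1,0,0],[0,0,0,0.5,0]]]' 30
python3 -m handwheel '[[[0,0,0,0.9,0],[0,0,0,0.9,0],[0,0,0,0.9,0],[0,0,0,0.9,0],[0,0,0,0.9,0]]]' >/dev/null
python3 -m handwheel '[[[0,0,0,0.9,0],[0,0,0,0.9,0],[0,0,0,0.9,0],[0,0,0,0.9,0],[0,0,0,0.9,0]]]' >/dev/null
python3 -m handwheel '[[[0,0,0,0.9,0],[0,0,0,0.9,0],[0,0,0,0.9,0],[0,0,0,0.9,0],[0,0,0,0.9,0]]]' >/dev/null
python3 -m handwheel '[[[0,0,0,0.9,0],[0,0,0,0.9,0],[0,0,0,0.1,0],[0,0,0,0,0],[0,0,0,0,0]]]' 
python3 snap.py w3
```

```text
clock: 7.33
ee_pos: [465.8, -309.2, 69.1]
eef_rot: [-2.339, -2.084, 0.001]
ft_force: [-0.3, 0.4, -2.4]
gripper_width: 23.8
grip_force: 30.0
clock: 7.75
ee_pos: [470.2, -313.0, 164.0]
eef_rot: [2.386, 2.034, 0.002]
ft_force: [0.2, -0.3, -3.4]
gripper_width: 23.8
grip_force: 30.0
clock: 9.42
ee_pos: [468.4, -311.5, 160.1]
eef_rot: [-3.139, -0.11, 0.001]
ft_force: [-0.1, 0.5, -2.4]
gripper_width: 23.6
grip_force: 30.0
9.4167 [ 468.42848281 -311.49620887  160.08972536] phi -85.98107925811227
```

```bash
python3 -m handwheel '[[[0.15,-0.88,0,0,0],[0.15,-0.88,0,0,0],[0.16,-0.88,0,0,0],[0.16,-0.89,0,0,0],[0.16,-0.89,0,0,0]]]' >/dev/null
python3 -m handwheel '[[[0.15,-0.88,0,0,0],[0.15,-0.88,0,0,0],[0.16,-0.88,0,0,0],[0.16,-0.89,0,0,0],[0.16,-0.89,0,0,0]]]' >/dev/null
python3 -m handwheel '[[[0.15,-0.88,0,0,0],[0.15,-0.88,0,0,0],[0,0,0,0,0],[0,0,0.5,0,0],[0,0,0.5,0,0]]]'
python3 -m handwheel '[[[0,0,0.5,0,0],[0,0,0,0,0],[0,0,0,0,0],[0,0,0,0,0],[0,0,0,0,0]]]'
python3 look.py scene:s1 side:d1; python3 snap.py w4
python3 - <<'E'
import cv2,numpy as np
a=cv2.imread('pics/s1.png')[130:270,180:360];b=cv2.imread('pics/d1.png')[170:340,200:390]
f=lambda x:cv2.resize(cv2.convertScaleAbs(x,alpha=1.8,beta=15),(400,380),interpolation=cv2.INTER_CUBIC)
cv2.imwrite('pics/c1.png',np.hstack([f(a),f(b)]))
E
```

```text
clock: 10.72
ee_pos: [515.5, 117.2, 121.6]
eef_rot: [3.14, 0.112, 0.006]
ft_force: [0.8, 0.2, -2.6]
gripper_width: 24.2
grip_force: 30.0
clock: 11.13
ee_pos: [515.4, 116.2, 102.3]
eef_rot: [-3.14, -0.107, -0.004]
ft_force: [0.9, -0.0, -1.1]
gripper_width: 23.6
grip_force: 30.0
11.2333 [515.22925832 116.29257971 102.1123125 ] phi -86.10827838556249
```

View pics/c1.png

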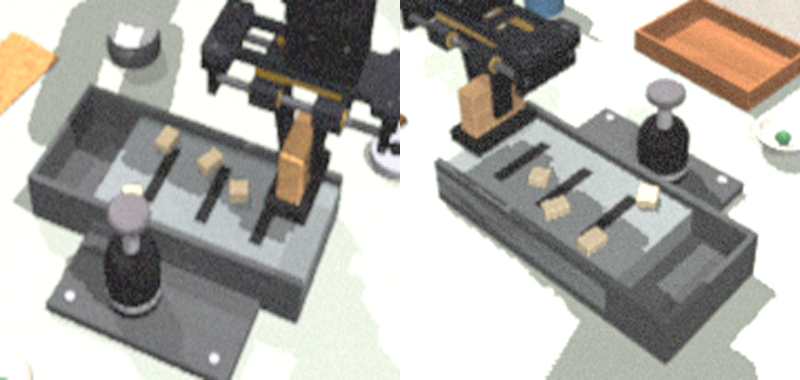

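The scraper hangs over the +y end of the face, square with it and clear of the chips. I'm lowering it onto the face.

```bash
python3 -m handwheel '[[[-0.02,0,0.3,0,0],[0,0,0.25,0,0],[0,0,0.2,0,0],[0,0,0,0,0],[0,0,0,0,0]]]'
python3 -m handwheel '[[[0,0,0.04,0,0],[0,0,0.03,0,0],[0,0,0.02,0,0],[0,0,0,0,0],[0,0,0,0,0]]]'
```

```text
clock: 11.7
ee_pos: [512.4, 116.2, 69.3]
eef_rot: [3.14, 0.107, -0.003]
ft_force: [-0.5, -0.4, -1.8]
gripper_width: 24.0
grip_force: 30.0
clock: 12.12
ee_pos: [513.2, 116.3, 68.0]
eef_rot: [3.14, 0.107, -0.001]
ft_force: [-4.1, -0.0, 7.0]
gripper_width: 23.8
grip_force: 30.0
```

```bash
python3 -m handwheel '[[[0.05,0,-0.02,0,0],[0,0.15,0,0,0],[0,0.3,0,0,0],[0,0.3,0,0,0],[0,0.3,0,0,0]]]'
python3 -m handwheel '[[[0,0.3,0,0,0],[0,0.3,0,0,0],[0,0.3,0,0,0],[0,0.3,0,0,0],[0,0.3,0,0,0]]]'
python3 -m handwheel '[[[0,0.3,0,0,0],[0,0.3,0,0,0],[0,0.3,0,0,0],[0,0.3,0,0,0],[0,0.3,0,0,0]]]'
python3 -m handwheel '[[[0,0.3,0,0,0],[0,0.3,0,0,0],[0,0.3,0,0,0],[0,0.2,0,0,0],[0,0.1,0,0,0]]]'
python3 look.py scene:s2 side:d2
python3 - <<'E'
import cv2,numpy as np
a=cv2.imread('pics/s2.png')[130:270,180:360];b=cv2.imread('pics/d2.png')[170:340,200:390]
f=lambda x:cv2.resize(cv2.convertScaleAbs(x,alpha=1.8,beta=15),(400,380),interpolation=cv2.INTER_CUBIC)
cv2.imwrite('pics/c2.png',np.hstack([f(a),f(b)]))
E
```

```text
clock: 12.53
ee_pos: [518.4, 73.3, 68.0]
eef_rot: [-3.14, -0.107, -0.001]
ft_force: [1.0, 1.9, 0.7]
gripper_width: 23.5
grip_force: 30.0
clock: 12.95
ee_pos: [522.4, 13.3, 68.0]
eef_rot: [-3.14, -0.106, -0.001]
ft_force: [-0.2, 2.5, 3.5]
gripper_width: 23.8
grip_force: 30.0
clock: 13.37
ee_pos: [526.4, -46.3, 67.9]
eef_rot: [-3.14, -0.107, -0.0]
ft_force: [-0.0, 3.3, 5.7]
gripper_width: 23.6
grip_force: 30.0
clock: 13.78
ee_pos: [529.6, -94.4, 67.9]
eef_rot: [-3.14, -0.105, -0.0]
ft_force: [-0.5, 4.9, 6.0]
gripper_width: 23.7
grip_force: 30.0
```

View pics/c2.png

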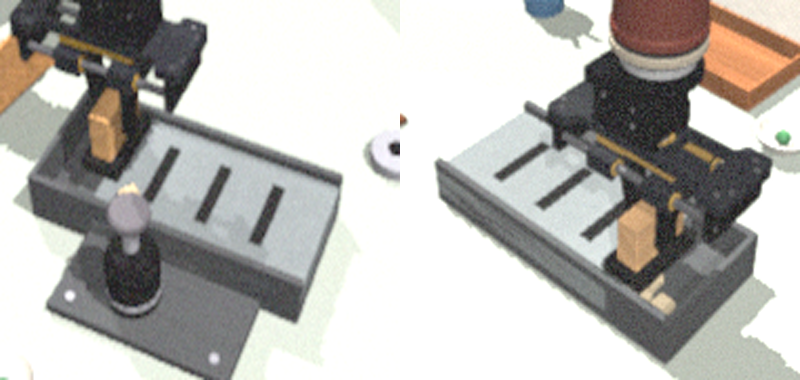

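Three chips have fallen into the trough; only the +x one is left near the plunger side. Lane B is next.

```bash
python3 -m handwheel '[[[0,0,-0.4,0,0],[0,0,-0.4,0,0],[0,-0.5,0,0,0],[0,-0.9,0,0,0],[0.4,-0.9,0,0,0]]]'
python3 -m handwheel '[[[0.43,-0.9,0,0,0],[0,0,0,0,0],[0,0,0.4,0,0],[0,0,0.39,0,0],[0,0,0,0,0]]]'
python3 -m handwheel '[[[0,0.15,0,0,0],[0,0.3,0,0,0],[0,0.3,0,0,0],[0,0.3,0,0,0],[0,0.3,0,0,0]]]'
python3 -m handwheel '[[[0,0.3,0,0,0],[0,0.3,0,0,0],[0,0.3,0,0,0],[0,0.3,0,0,0],[0,0.3,0,0,0]]]'
python3 -m handwheel '[[[0,0.2,0,0,0],[0,0.05,0,0,0],[0,0,0,0,0],[0,0,0,0,0],[0,0,0,0,0]]]'
python3 -m handwheel '[[[0,0,-0.3,0,0],[0,0,-0.7,0,0],[0,0,-0.7,0,0],[0,0,-0.7,0,0],[0,0,0,0,0]]]'
python3 snap.py w5
python3 look.py scene:s3 side:d3
python3 - <<'E'
import cv2,numpy as np
a=cv2.imread('pics/s3.png')[130:270,180:360];b=cv2.imread('pics/d3.png')[170:340,200:390]
f=lambda x:cv2.resize(cv2.convertScaleAbs(x,alpha=1.8,beta=15),(400,380),interpolation=cv2.INTER_CUBIC)
cv2.imwrite('pics/c3.png',np.hstack([f(a),f(b)]))
E
```

```text
clock: 14.3
ee_pos: [536.4, -1.1, 98.3]
eef_rot: [3.139, 0.102, -0.007]
ft_force: [1.4, -1.0, -2.5]
gripper_width: 23.5
grip_force: 30.0
clock: 14.72
ee_pos: [554.1, 36.5, 67.1]
eef_rot: [3.139, 0.109, -0.0]
ft_force: [-0.0, 0.1, -2.1]
gripper_width: 23.7
grip_force: 30.0
clock: 15.13
ee_pos: [557.4, -19.1, 67.9]
eef_rot: [3.139, 0.105, -0.001]
ft_force: [-0.3, -0.1, -1.4]
gripper_width: 23.8
grip_force: 30.0
clock: 15.55
ee_pos: [561.8, -78.2, 68.2]
eef_rot: [3.14, 0.106, 0.0]
ft_force: [-0.3, 0.4, -1.8]
gripper_width: 23.7
grip_force: 30.0
clock: 15.97
ee_pos: [562.3, -86.2, 68.0]
eef_rot: [-3.139, -0.108, 0.0]
ft_force: [1.1, 0.5, -1.7]
gripper_width: 23.8
grip_force: 30.0
clock: 16.38
ee_pos: [566.5, -87.4, 172.2]
eef_rot: [3.136, 0.108, 0.018]
ft_force: [1.7, -0.6, -0.5]
gripper_width: 23.9
grip_force: 30.0
16.3833 [566.5156172  -87.37746172 172.20459273] phi -86.0503698967444
```

View pics/c3.png

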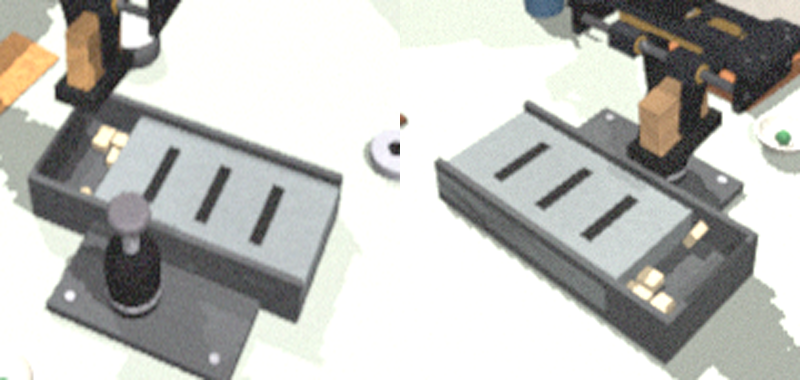

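All four chips look to be in the trough. The one at (695,233) appears tilted, so I'll check it numerically.

Run:
```python
from geo import *
np.set_printoptions(precision=1,suppress=True)
o0=np.array([538.2,12.8]);ex=np.array([.998,.068]);ey=np.array([-.068,.998])
tr=lambda P:np.array([(P[:2]-o0)@ex,(P[:2]-o0)@ey+132.5])
for n,f,y0,y1,x0,x1 in[('side','d3',260,320,300,360),('scene','s3',165,225,200,260)]:
    im=cv2.imread(f'pics/{f}.png');h=cv2.cvtColor(im,cv2.COLOR_BGR2HSV)
    m=((h[...,0]<30)&(h[...,1]>35)&(h[...,2]>80)).astype(np.uint8);k=np.zeros_like(m);k[y0:y1,x0:x1]=m[y0:y1,x0:x1]
    N,l,s,c=cv2.connectedComponentsWithStats(k)
    for i in range(1,N):
        if s[i,4]<6:continue
        ys,xs=np.where(l==i);pts=[(xs[ys.argmin()],ys.min()),(xs[ys.argmax()],ys.max()),(xs.min(),ys[xs.argmin()]),(xs.max(),ys[xs.argmax()])]
        print(n,s[i],c[i],'z12',[tr(onz(n,p,12)) for p in pts],'z23',[tr(onz(n,p,23)) for p in pts])
```

```text
side [335 269  11  12  64] [340.2 274.2] z12 [array([75.9, 33.1]), array([41.8, 21.1]), array([46.1, 29.6]), array([75.1, 24.6])] z23 [array([65.8, 26.7]), array([32.3, 14.9]), array([36.6, 23.2]), array([65.1, 18.4])]
side [308 289  23  21 240] [319.1 299. ] z12 [array([-6.3, 35.9]), array([-38.6,  -7.5]), array([-33.4,  37.2]), array([-22.8,  -9.9])] z23 [array([-14.9,  29.5]), array([-46.7, -13.2]), array([-41.5,  30.7]), array([-31.1, -15.6])]
scene [221 176  17  15 132] [229.1 181.7] z12 [array([-59. , -21.5]), array([-14.9,  11. ]), array([-34.2, -19.8]), array([-61.3,  13. ])] z23 [array([-48.5, -14.7]), array([-5.1, 17.3]), array([-24.1, -13.1]), array([-50.8,  19.2])]
scene [216 199   5   3  12] [218.2 199.8] z12 [array([25.8, -1. ]), array([29. ,  9.2]), array([25.8, -1. ]), array([21.8,  8.1])] z23 [array([34.9,  5.4]), array([38. , 15.5]), array([34.9,  5.4]), array([31. , 14.4])]
```

```bash
python3 -m handwheel '[[[-0.8,0.18,0,0,0],[-0.8,0.18,0,0,0],[-0.8,0.18,0,0,0],[-0.8,0.18,0,0,0],[0,0,0,0,0]]]'
python3 -m handwheel '[[[0,0,0,0,0],[0,0,0,0,0]]]' >/dev/null
python3 snap.py w6
python3 - <<'E'
import cv2
a=cv2.imread('pics/w6.png')[60:260,180:400];cv2.imwrite('pics/w6c.png',cv2.resize(cv2.convertScaleAbs(a,alpha=1.6,beta=10),(660,600),interpolation=cv2.INTER_CUBIC))
E
```

```text
clock: 16.95
ee_pos: [430.1, -123.6, 160.6]
eef_rot: [-3.137, -0.105, 0.014]
ft_force: [0.3, -0.3, -2.3]
gripper_width: 23.9
grip_force: 30.0
17.1167 [ 436.31786263 -123.98235499  163.31523752] phi -86.13357977090845
```

View pics/w6c.png

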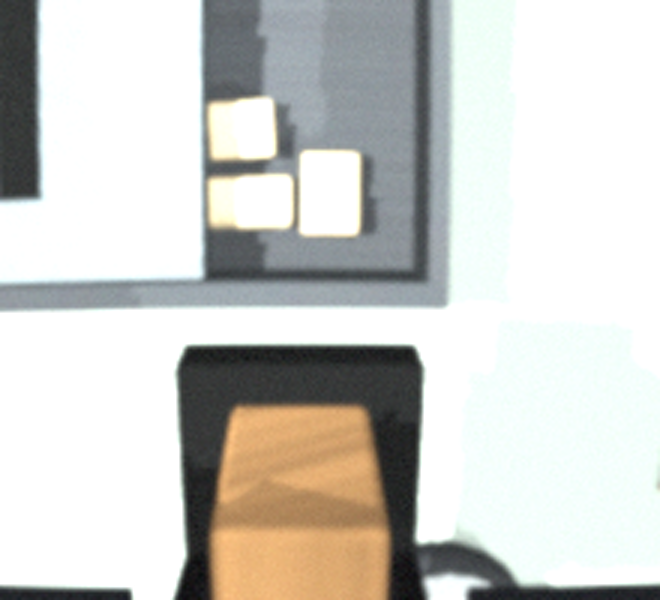

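Three chips lie flat here; the fourth is above this crop.

Run:
```python
import cv2
a=cv2.imread('pics/w6.png')[0:110,200:360];cv2.imwrite('pics/w6d.png',cv2.resize(cv2.convertScaleAbs(a,alpha=1.6,beta=10),(640,440),interpolation=cv2.INTER_CUBIC))
```

```text
(no output)
```

View pics/w6d.png

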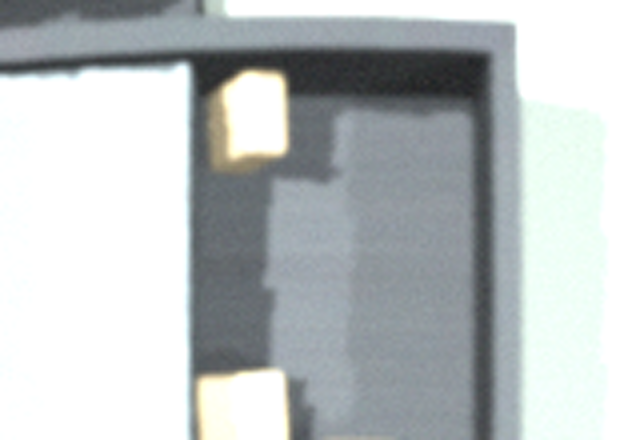

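All four chips lie flat inside the trough. I'm returning the scraper to its mat.

```bash
python3 -m handwheel '[[[0.09,0.75,0,0,0],[0.09,0.75,0,0,0],[0.08,0.75,0,0,0],[0.08,0.75,0,0,0],[0.09,0.76,0,0,0]]]'>/dev/null
python3 -m handwheel '[[[0.08,0.75,0,0,0],[0,0,0.6,0,0],[0,0,0.8,0,0],[0,0,0.8,0,0],[0,0,0.6,0,0]]]'
python3 -m handwheel '[[[0,0,0.25,0,0],[0,0,0.1,0,0],[0,0,0,0,0],[0,0,0,0,0],[0,0,0,0,0]]]'
```

```text
clock: 18.0
ee_pos: [469.1, -302.0, 48.8]
eef_rot: [-3.138, -0.107, 0.003]
ft_force: [-0.9, 0.9, -2.1]
gripper_width: 23.7
grip_force: 30.0
clock: 18.42
ee_pos: [470.8, -303.9, 40.2]
eef_rot: [3.137, 0.107, 0.004]
ft_force: [0.4, -0.6, -2.1]
gripper_width: 24.1
grip_force: 30.0
```

```bash
python3 -m handwheel '[[[0,0,0.12,0,0],[0,0,0.05,0,0],[0,0,0.03,0,0],[0,0,0,0,0],[0,0,0,0,0]]]'
```

```text
clock: 18.83
ee_pos: [469.6, -303.1, 30.9]
eef_rot: [3.139, 0.107, 0.001]
ft_force: [-0.3, 0.3, 3.5]
gripper_width: 23.4
grip_force: 30.0
```

```bash
python3 -m handwheel '[[[0,0,-0.02,0,1],[0,0,0,0,1],[0,0,0,0,1],[0,0,0,0,1],[0,0,0,0,1]]]'
python3 -m handwheel '[[[0,0,-0.4,0,1],[0,0,-0.8,0,1],[0,0,-0.8,0.8,1],[0,0,-0.8,0.8,1],[0,0,-0.8,0,1]]]'
python3 -m handwheel '[[[0.6,0.17,-0.8,0,1],[0.6,0.17,-0.4,0,1],[0.5,0.17,0,0,1],[0,0.1,0,0,1],[0,0,0,0,1]]]'
python3 -m handwheel '[[[0,0,0,0,1],[0,0,0,0,1]]]'>/dev/null
python3 snap.py w7
cat > blank.py <<'E'
import sys;from wz import *
f=sys.argv[1];d=np.load(f'pics/{f}.npz');im=cv2.imread(f'pics/{f}.png');h=cv2.cvtColor(im,cv2.COLOR_BGR2HSV)
m=(((h[...,0]<14)|(h[...,0]>174))&(h[...,1]>110)).astype(np.uint8);m=cv2.morphologyEx(m,cv2.MORPH_CLOSE,np.ones((5,5)));m=cv2.morphologyEx(m,cv2.MORPH_OPEN,np.ones((3,3)))
for c in cv2.findContours(m,cv2.RETR_EXTERNAL,cv2.CHAIN_APPROX_NONE)[0]:
    if cv2.contourArea(c)<300 :continue
    P=np.array([onz('wrist',p[0],7,(d['p'],d['r']))[:2] for p in c],np.float32);r=cv2.minAreaRect(P)
    b=cv2.boxPoints(r);e=max((b[1]-b[0],b[2]-b[1]),key=np.linalg.norm)
    print('px',c.mean((0,1)),'centre',np.array(r[0]),'size',np.array(r[1]),'long',np.degrees(np.arctan2(e[1],e[0])))
E
python3 blank.py w7
```

```text
clock: 19.25
ee_pos: [469.1, -302.8, 30.8]
eef_rot: [-3.14, -0.107, 0.0]
ft_force: [0.2, -0.4, 0.7]
gripper_width: 49.5
grip_force: 0.0
clock: 19.67
ee_pos: [468.9, -302.6, 176.2]
eef_rot: [-3.139, 0.118, 0.001]
ft_force: [0.3, -0.5, -0.7]
gripper_width: 81.8
grip_force: 0.0
clock: 20.08
ee_pos: [535.4, -332.5, 222.4]
eef_rot: [-3.139, 0.112, 0.001]
ft_force: [-0.7, -0.1, -0.8]
gripper_width: 87.0
grip_force: 0.0
20.25 [ 534.10733169 -331.40243008  221.68481415] phi -94.12171421480701
px [276.8 117.8] centre [ 613.5 -332.9] size [30.9 95.7] long -3.9295135
px [198.9  22.5] centre [ 740.6 -250.9] size [67.6 47.1] long 2.5378327
px [14.7 13.1] centre [846.9  43.2] size [83.7 63.1] long 89.69943
```

```bash
python3 -m handwheel '[[[0.66,-0.03,0,0,1],[0.66,-0.03,0,0,1],[0.66,-0.04,0.5,0,1],[0,0,0.9,0,1],[0,0,0.9,0,0.6]]]' 20
python3 -m handwheel '[[[0,0,0.9,0,0.6],[0,0,0.9,0,0.6],[0,0,0.7,0,0.6],[0,0,0.2,0,0.6],[0,0,0,0,0.6]]]'
python3 -m handwheel '[[[0,0,0,0,0.6],[0,0,0,0,0.6]]]'
```

```text
clock: 20.72
ee_pos: [616.4, -333.9, 131.5]
eef_rot: [3.138, -0.111, 0.005]
ft_force: [-0.5, -0.2, -0.8]
gripper_width: 84.8
grip_force: 0.0
clock: 21.13
ee_pos: [611.7, -331.9, 19.2]
eef_rot: [-3.136, 0.113, 0.01]
ft_force: [-0.1, 0.3, 0.2]
gripper_width: 56.6
grip_force: 0.0
clock: 21.3
ee_pos: [616.3, -335.0, 26.1]
eef_rot: [3.137, -0.113, 0.006]
ft_force: [0.1, 0.5, 0.4]
gripper_width: 53.1
grip_force: 0.0
```

```bash
python3 -m handwheel '[[[0,0,0,0,0.6],[0,0,0,0,0.6],[0,0,0,0,0.6],[0,0,0,0,0.6],[0,0,0,0,0.6]]]'
```

```text
clock: 21.72
ee_pos: [614.8, -333.9, 23.5]
eef_rot: [3.139, -0.113, 0.001]
ft_force: [0.5, -0.3, 0.3]
gripper_width: 52.4
grip_force: 0.0
```

Settled at about z 23.5. I'm going down to about 9.5 and closing.

```bash
python3 -m handwheel '[[[-0.03,0,0.2,0,0.5],[0,0,0.14,0,0.4],[0,0,0,0,0.4],[0,0,0,0,0.4],[0,0,0,0,0.4]]]'
python3 -m handwheel '[[[0,0,0,0,0],[0,0,0,0,0],[0,0,0,0,0],[0,0,0,0,0],[0,0,0,0,0]]]' 20
python3 -m handwheel '[[[0,0,0,0,0],[0,0,0,0,0],[0,0,0,0,0],[0,0,0,0,0],[0,0,0,0,0]]]' 20
```

```text
clock: 22.13
ee_pos: [613.1, -333.5, 8.8]
eef_rot: [-3.139, 0.113, 0.001]
ft_force: [0.3, -0.9, 0.2]
gripper_width: 36.2
grip_force: 0.0
clock: 22.55
ee_pos: [613.5, -333.7, 9.5]
eef_rot: [3.139, -0.113, 0.0]
ft_force: [0.3, 0.0, 0.6]
gripper_width: 9.7
grip_force: 20.0
clock: 22.97
ee_pos: [613.5, -333.7, 9.5]
eef_rot: [3.139, -0.113, 0.0]
ft_force: [-0.2, 0.4, 1.8]
gripper_width: 10.0
grip_force: 20.0
```

```bash
python3 -m handwheel '[[[0,0,-0.3,0,0],[0,0,-0.6,0,0],[0,0,-0.7,0,0],[0,0,-0.8,-0.8,0],[0,0,-0.8,-0.8,0]]]'
python3 -m handwheel '[[[-0.14,-0.85,0,0,0],[-0.14,-0.85,0,0,0],[-0.14,-0.85,0,0,0],[-0.15,-0.85,0,0,0],[-0.14,-0.85,0,0,0]]]'
python3 -m handwheel '[[[-0.14,-0.85,0,0,0],[-0.14,-0.85,0,0,0],[-0.14,-0.85,0,0,0],[-0.15,-0.85,0,0,0],[0,0,0,0,0]]]'
python3 -m handwheel '[[[0,0,0.6,0,0],[0,0,0,0,0],[0,0,0,0,0],[0,0,0,0,0],[0,0,0,0,0]]]'
python3 snap.py w8
```

```text
clock: 23.38
ee_pos: [612.9, -333.3, 138.8]
eef_rot: [-3.139, -0.112, 0.001]
ft_force: [0.5, -0.3, -0.7]
gripper_width: 9.7
grip_force: 20.0
clock: 23.8
ee_pos: [572.9, -164.6, 138.2]
eef_rot: [3.14, 0.106, 0.001]
ft_force: [1.7, 0.9, -0.5]
gripper_width: 9.8
grip_force: 20.0
clock: 24.22
ee_pos: [539.8, -26.5, 137.8]
eef_rot: [-3.137, -0.113, 0.001]
ft_force: [0.4, 0.0, -1.0]
gripper_width: 10.1
grip_force: 20.0
clock: 24.63
ee_pos: [542.2, -32.5, 114.4]
eef_rot: [3.14, 0.105, 0.002]
ft_force: [-0.2, 0.9, -0.1]
gripper_width: 9.8
grip_force: 20.0
24.6333 [542.21029484 -32.53863802 114.43543772] phi -86.15366735648571
```

View pics/w8b.png

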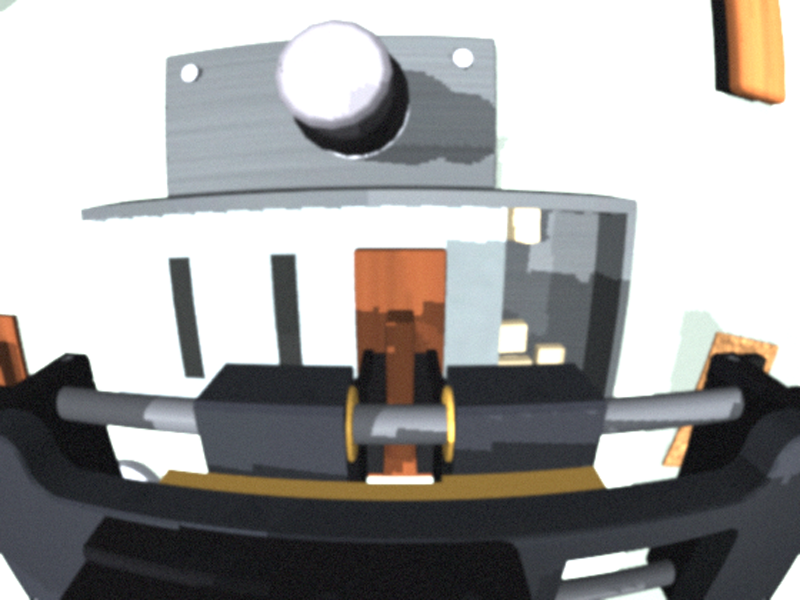

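Blank held square, its end edge at (356–445,250); pad ends at (180,259) and (284,255). I'll check its offset.

Run:
```python
from wz import *
z=112
a,b=W('w8',(356,250),z),W('w8',(445,250),z);print('blank end',a,b,(a+b)/2,'centre',(a+b)/2-50*np.array([.998,.068]))
print('pad2 end',W('w8',(180,259),40),'pad1 end',W('w8',(284,255),40), 'face edge',W('w8',(507,238),40),W('w8',(500,340),40),'fence in top',W('w8',(84,213),50),W('w8',(632,203),50))
print('plunger',W('w8',(335,73),116))
```

```text
blank end [591.1 -13.4] [593.3 -45.3] [592.2 -29.4] centre [542.3 -32.8]
pad2 end [568.6  92.4] pad1 end [573.5  30.8] face edge [590.4 -85.3] [533.8 -88.6] fence in top [595.7 153. ] [ 617.4 -150.4]
plunger [653.6  -2.8]
```

```bash
python3 -m handwheel '[[[-0.03,0.02,0.5,0,0],[0,0,0.5,0,0],[0,0,0.4,0,0],[0,0,0.1,0,0],[0,0,0,0,0]]]'
python3 -m handwheel '[[[0,0,0,0,0],[0,0,0,0,0],[0,0,0.05,0,0],[0,0,0.03,0,0],[0,0,0,0,0]]]'
```

```text
clock: 25.1
ee_pos: [539.5, -32.9, 52.4]
eef_rot: [-3.139, -0.106, 0.004]
ft_force: [-0.4, -0.1, -0.8]
gripper_width: 10.1
grip_force: 20.0
clock: 25.52
ee_pos: [540.6, -32.8, 50.5]
eef_rot: [3.14, 0.107, 0.001]
ft_force: [0.5, 0.5, -0.1]
gripper_width: 9.5
grip_force: 20.0
```

```bash
python3 -m handwheel '[[[0,0,0.03,0,0],[0,0,0.02,0,0],[0,0,0,0,0],[0,0,0,0,0],[0,0,0,0,0]]]'
python3 -m handwheel '[[[0,0,0,0,0.35],[0,0,0,0,0.35],[0,0,0,0,0.35],[0,0,0,0,0.35],[0,0,0,0,0.35]]]'
python3 -m handwheel '[[[0,0,-0.3,0,0.35],[0,0,-0.7,0,0.35],[0,0,-0.8,0,0.35],[0,0,-0.8,0,1],[0,0,-0.8,0,1]]]'
```

```text
clock: 25.93
ee_pos: [540.8, -32.8, 49.5]
eef_rot: [3.14, 0.107, 0.001]
ft_force: [-4.0, 0.1, 9.3]
gripper_width: 9.8
grip_force: 20.0
clock: 26.35
ee_pos: [540.3, -32.7, 47.9]
eef_rot: [-3.14, -0.107, 0.0]
ft_force: [-0.1, 0.2, 0.4]
gripper_width: 29.0
grip_force: 0.0
clock: 26.77
ee_pos: [540.1, -32.6, 186.4]
eef_rot: [3.14, 0.107, 0.0]
ft_force: [0.6, -0.9, -0.2]
gripper_width: 37.0
grip_force: 0.0
```

```bash
python3 -m handwheel '[[[-0.34,-0.85,-0.1,0,1],[-0.34,-0.85,-0.1,0,1],[-0.34,-0.85,-0.1,0,1],[-0.34,-0.85,-0.1,0,1],[-0.34,-0.85,-0.1,0,1]]]'>/dev/null
python3 -m handwheel '[[[-0.34,-0.85,-0.1,0,1],[-0.34,-0.85,-0.1,0,1],[-0.34,-0.85,-0.1,0,1],[-0.34,-0.85,-0.1,0,1],[-0.34,-0.85,-0.1,0,1]]]'>/dev/null
python3 -m handwheel '[[[0,0,0,0,1],[0,0,0,0,1],[0,0,0,0,1],[0,0,0,0,1],[0,0,0,0,1]]]'
python3 snap.py w9; python3 blank.py w9
```

```text
clock: 28.02
ee_pos: [382.2, 296.1, 224.1]
eef_rot: [3.14, 0.103, -0.0]
ft_force: [0.5, 0.6, -0.4]
gripper_width: 87.0
grip_force: 0.0
28.0167 [382.18410277 296.10951937 224.08608294] phi -86.22441977676513
px [280.3 395.9] centre [ 24.1 270.1] size [52.8 59.7] long -10.748647
px [284.3 120.8] centre [458.6 295.7] size [97.  31.6] long 1.4157776
px [537.9  95.9] centre [549.8 -70.5] size [108.6  43.7] long 5.1350627
px [181.5  38.4] centre [555.9 424.2] size [60.7 12.6] long 7.7600765
px [64.1 73.6] centre [536.4 594.8] size [216.8  83.1] long 5.87351
```

```bash
python3 -m handwheel '[[[0,0,0,0.48,1],[0.64,0.02,0,0,1],[0.64,0.02,0.5,0,1],[0.63,0.02,0.9,0,1],[0,0,0.9,0,0.6]]]' 20
python3 -m handwheel '[[[0,0,0.9,0,0.6],[0,0,0.9,0,0.6],[0,0,0.6,0,0.6],[0,0,0.2,0,0.6],[0,0,0,0,0.6]]]'
python3 -m handwheel '[[[0,0,0,0,0.5],[0,0,0,0,0.5],[0,0,0,0,0.5],[0,0,0,0,0.5],[0,0,0,0,0.5]]]'
```

```text
clock: 28.48
ee_pos: [462.7, 296.2, 135.2]
eef_rot: [-3.139, -0.035, -0.011]
ft_force: [-0.3, -0.4, -0.9]
gripper_width: 84.6
grip_force: 0.0
clock: 28.9
ee_pos: [455.1, 295.1, 27.4]
eef_rot: [3.139, 0.039, -0.008]
ft_force: [-0.3, -0.0, -0.1]
gripper_width: 56.3
grip_force: 0.0
clock: 29.32
ee_pos: [457.7, 297.4, 31.5]
eef_rot: [-3.14, -0.041, -0.004]
ft_force: [-0.6, -0.5, 0.8]
gripper_width: 43.9
grip_force: 0.0
```

```bash
python3 -m handwheel '[[[0.02,0.03,0.3,0,0.5],[0,0,0.23,0,0.4],[0,0,0,0,0.4],[0,0,0,0,0.4],[0,0,0,0,0.4]]]'
python3 -m handwheel '[[[0,0,0,0,0.4],[0,0,0,0,0.4],[0,0,0,0,0.4]]]'
```

```text
clock: 29.73
ee_pos: [457.1, 295.5, 8.2]
eef_rot: [3.141, 0.041, -0.002]
ft_force: [-0.6, 0.7, 0.6]
gripper_width: 35.5
grip_force: 0.0
clock: 29.98
ee_pos: [457.9, 295.8, 9.1]
eef_rot: [-3.141, -0.041, -0.001]
ft_force: [0.5, 0.2, 0.6]
gripper_width: 34.7
grip_force: 0.0
```

```bash
python3 -m handwheel '[[[0,0,0,0,0],[0,0,0,0,0],[0,0,0,0,0],[0,0,0,0,0],[0,0,0,0,0]]]' 20
python3 -m handwheel '[[[0,0,0,0,0],[0,0,0,0,0],[0,0,0,0,0],[0,0,-0.3,0,0],[0,0,-0.6,0,0]]]' 20
python3 -m handwheel '[[[0,0,-0.7,0,0],[0,0,-0.8,0,0],[0,0,-0.4,-0.5,0],[0.25,0.87,0,0,0],[0.25,0.87,0,0,0]]]'
python3 -m handwheel '[[[0.25,0.87,0,0,0],[0.25,0.87,0,0,0],[0.25,0.88,0,0,0],[0.25,0.88,0,0,0],[0,0,0,0,0]]]'
python3 -m handwheel '[[[0,0,0,0,0],[0,0,0,0,0],[0,0,0,0,0],[0,0,0,0,0],[0,0,0,0,0]]]'
python3 snap.py w10;python3 blank.py w10
```

```text
clock: 30.4
ee_pos: [457.6, 295.7, 8.8]
eef_rot: [-3.141, -0.041, -0.0]
ft_force: [-0.0, -0.3, 0.2]
gripper_width: 9.8
grip_force: 20.0
clock: 30.82
ee_pos: [454.8, 294.4, 42.6]
eef_rot: [3.139, 0.041, -0.01]
ft_force: [-0.1, -0.7, -0.5]
gripper_width: 9.8
grip_force: 20.0
clock: 31.23
ee_pos: [483.6, 228.7, 124.0]
eef_rot: [-3.138, -0.116, -0.008]
ft_force: [1.0, -0.1, -0.4]
gripper_width: 9.7
grip_force: 20.0
clock: 31.65
ee_pos: [534.3, 85.2, 122.2]
eef_rot: [3.137, 0.102, 0.004]
ft_force: [-0.6, 0.2, 0.1]
gripper_width: 10.1
grip_force: 20.0
clock: 32.07
ee_pos: [531.6, 92.0, 120.8]
eef_rot: [-3.139, -0.113, 0.0]
ft_force: [0.6, -0.3, -0.6]
gripper_width: 9.7
grip_force: 20.0
32.0667 [531.60440237  91.99602272 120.84425545] phi -85.89401824331014
px [279.6 321.7] centre [412.1  83.6] size [24.5 24. ] long 4.1522436
px [280.2 225.3] centre [511.6  90.4] size [105.1  54.9] long 4.2737284
px [430.2 214.8] centre [529.8 -52.9] size [114.8  39.6] long 4.0501037
```

View pics/w10b.png

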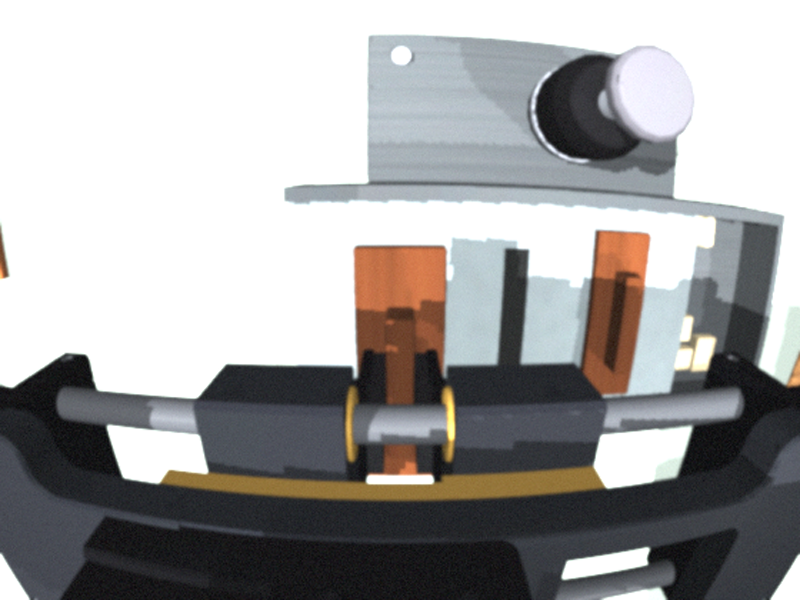

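Blank A is held square, with pad 1's end at (516,249). Blank B sits on pad 0, its end at (597–648,234).

```bash
python3 - <<'E'
from wz import *
e=np.array([.998,.068])
m=lambda p,q,z:(W('w10',p,z)+W('w10',q,z))/2
print('held',m((356,247),(445,247),118.7)-50*e,'B placed',m((597,232),(648,235),47)-50*e,'pad1',W('w10',(516,249),40)-37*e)
E
python3 -m handwheel '[[[0,0,0.5,0,0],[0,0,0.6,0,0],[0,0,0.4,0,0],[0,0,0.2,0,0],[0,0,0,0,0]]]'
python3 -m handwheel '[[[0,0,0,0,0],[0,0,0,0,0],[0,0,0,0,0],[0,0,0,0,0],[0,0,0,0,0]]]'
```

```text
held [532.8  92.1] B placed [539.7 -30.9] pad1 [536.7  29.6]
clock: 32.53
ee_pos: [530.1, 91.2, 50.7]
eef_rot: [-3.14, -0.111, 0.007]
ft_force: [0.3, 0.2, -0.5]
gripper_width: 10.3
grip_force: 20.0
clock: 32.95
ee_pos: [532.7, 90.8, 53.7]
eef_rot: [3.14, 0.11, 0.003]
ft_force: [-0.5, -0.3, -1.0]
gripper_width: 9.7
grip_force: 20.0
```

```bash
python3 -m handwheel '[[[0,0,0.06,0,0],[0,0,0.03,0,0],[0,0,0.02,0,0],[0,0,0,0,0],[0,0,0,0,0]]]'
```

```text
clock: 33.37
ee_pos: [532.0, 90.8, 48.8]
eef_rot: [3.14, 0.11, -0.0]
ft_force: [-1.7, -0.5, 5.0]
gripper_width: 9.9
grip_force: 20.0
```

```bash
python3 -m handwheel '[[[0,0,0,0,0.35],[0,0,0,0,0.35],[0,0,0,0,0.35],[0,0,0,0,0.35],[0,0,0,0,0.35]]]'
python3 -m handwheel '[[[0,0,-0.3,0,0.35],[0,0,-0.7,0,0.35],[0,0,-0.9,0,0.35],[0,0,-0.9,0,0.35],[0,0,-0.9,0,0]]]'>/dev/null
python3 -m handwheel '[[[-0.67,0.1,-0.5,0,0],[-0.67,0.1,-0.5,0,0],[-0.67,0.1,-0.5,0,0],[-0.67,0.1,-0.5,0,0],[-0.67,0.1,-0.5,0,0]]]'>/dev/null
python3 -m handwheel '[[[0,0,0,0,0],[0,0,0,0,0],[0,0,0,0,0],[0,0,0,0,0],[0,0,0,0,0]]]'
python3 snap.py w11; python3 look.py scene:s4 side:d4
python3 - <<'E'
import cv2,numpy as np
f=lambda x,s:cv2.resize(cv2.convertScaleAbs(x,alpha=1.7,beta=10),s,interpolation=cv2.INTER_CUBIC)
s=cv2.imread('pics/s4.png')[120:260,120:370];d=cv2.imread('pics/d4.png')[200:420,200:450];w=cv2.imread('pics/w11.png')[0:280]
cv2.imwrite('pics/m4.png',np.vstack([np.hstack([f(s,(400,224)),f(d,(400,224))]),f(w,(800,376))]))
E
```

```text
clock: 33.78
ee_pos: [531.9, 90.8, 48.2]
eef_rot: [-3.14, -0.11, 0.0]
ft_force: [-0.1, -0.1, -0.6]
gripper_width: 28.8
grip_force: 0.0
clock: 35.03
ee_pos: [399.7, 61.6, 295.2]
eef_rot: [-3.139, -0.11, 0.004]
ft_force: [0.2, -0.9, -0.3]
gripper_width: 0.4
grip_force: 0.0
35.0333 [399.67276089  61.60958198 295.15897149] phi -85.99518396743515
```

View pics/m4.png

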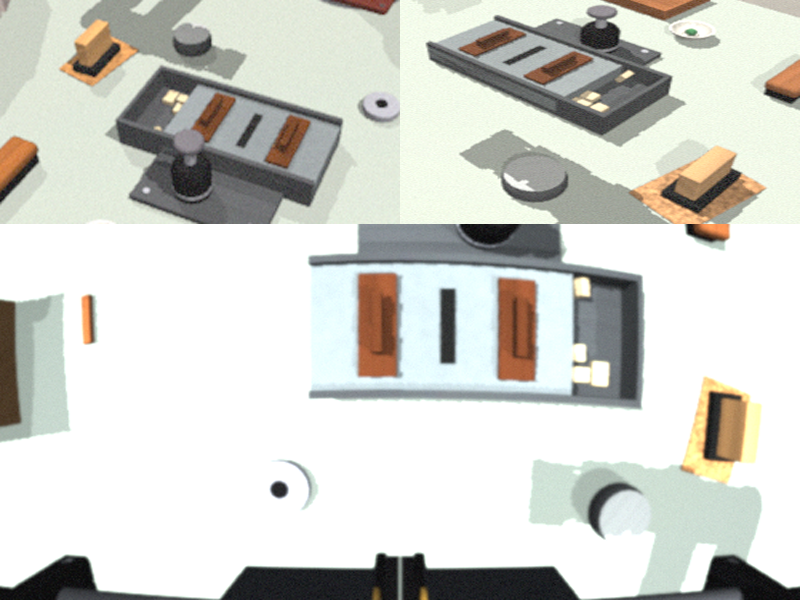

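Both blanks are on pads 0 and 2, the scraper stands on its mat, and the chips are in the trough. Next: an exact blank check, then over the plunger.

```bash
sed 's/,7,(d/,47,(d/' blank.py > b47.py; python3 b47.py w11
python3 -m handwheel '[[[0.88,0.29,0,0,0],[0.88,0.29,0,0,0],[0.88,0.29,0,0,0],[0.88,0.29,0,0,0],[0.88,0.29,0,0,0]]]' 30 >/dev/null
python3 -m handwheel '[[[0.88,0.29,0,0,0],[0.9,0.28,0,0,0],[0,0,0.5,0,0],[0,0,0.9,0,0],[0,0,0.9,0,0]]]'>/dev/null
python3 -m handwheel '[[[0,0,0.9,0,0],[0,0,0.8,0,0],[0,0,0,0,0],[0,0,0,0,0],[0,0,0,0,0]]]'
python3 -m handwheel '[[[0,0,0,0,0],[0,0,0,0,0],[0,0,0,0,0],[0,0,0,0,0],[0,0,0,0,0]]]'
```

```text
px [361.3  78.4] centre [540.5 -32. ] size [97.  32.8] long 3.9558117
px [263.9  74.9] centre [533.2  91.3] size [96.9 31.1] long 3.9918482
clock: 36.43
ee_pos: [653.2, -2.0, 138.1]
eef_rot: [3.139, 0.11, 0.003]
ft_force: [-0.1, 0.3, 1.0]
gripper_width: 0.4
grip_force: 0.0
clock: 36.85
ee_pos: [652.4, -1.9, 137.4]
eef_rot: [3.139, 0.109, 0.002]
ft_force: [-0.0, 0.2, -0.5]
gripper_width: 0.5
grip_force: 0.0
```

```bash
python3 -m handwheel '[[[0,0,0.4,0,0],[0,0,0.2,0,0],[0,0,0.2,0,0],[0,0,0.15,0,0],[0,0,0.05,0,0]]]'
python3 -m handwheel '[[[0,0,0.04,0,0],[0,0,0.03,0,0],[0,0,0,0,0],[0,0,0,0,0],[0,0,0,0,0]]]'
```

```text
clock: 37.27
ee_pos: [652.6, -2.0, 97.4]
eef_rot: [3.139, 0.11, 0.002]
ft_force: [-2.8, 0.5, 10.6]
gripper_width: 0.4
grip_force: 5.7
clock: 37.68
ee_pos: [652.6, -2.0, 95.9]
eef_rot: [3.139, 0.11, 0.002]
ft_force: [-3.7, 0.7, 11.9]
gripper_width: 0.6
grip_force: 5.9
```

```bash
python3 -m handwheel '[[[0,0,0.03,0,0],[0,0,0.02,0,0],[0,0,0.02,0,0],[0,0,0,0,0],[0,0,0,0,0]]]'
```

```text
clock: 38.1
ee_pos: [652.7, -2.0, 94.3]
eef_rot: [3.139, 0.11, 0.003]
ft_force: [-6.8, -0.1, 18.1]
gripper_width: 0.4
grip_force: 9.1
```

```bash
python3 -m handwheel '[[[0,0,0.02,0,0],[0,0,0,0,0],[0,0,0,0,0]]]'
```

```text
clock: 38.35
ee_pos: [652.8, -2.0, 94.3]
eef_rot: [3.139, 0.11, 0.003]
ft_force: [-9.5, -0.1, 22.9]
gripper_width: 0.4
grip_force: 11.1
```

It's at the stop (23 N, no further travel). Up fully, then strokes 2 and 3.

```bash
python3 -m handwheel '[[[0,0,-0.3,0,0],[0,0,-0.5,0,0],[0,0,-0.36,0,0],[0,0,0,0,0],[0,0,0,0,0]]]'
python3 -m handwheel '[[[0,0,0,0,0],[0,0,0,0,0],[0,0,0,0,0],[0,0,0,0,0],[0,0,0,0,0]]]'
python3 -m handwheel '[[[0,0,0.4,0,0],[0,0,0.2,0,0],[0,0,0.2,0,0],[0,0,0.2,0,0],[0,0,0.1,0,0]]]'
python3 -m handwheel '[[[0,0,0.05,0,0],[0,0,0.01,0,0],[0,0,0,0,0],[0,0,0,0,0],[0,0,0,0,0]]]'
python3 -m handwheel '[[[0,0,-0.3,0,0],[0,0,-0.5,0,0],[0,0,-0.36,0,0],[0,0,0,0,0],[0,0,0,0,0]]]'
python3 -m handwheel '[[[0,0,0,0,0],[0,0,0,0,0],[0,0,0,0,0],[0,0,0,0,0],[0,0,0,0,0]]]'
python3 -m handwheel '[[[0,0,0.4,0,0],[0,0,0.2,0,0],[0,0,0.2,0,0],[0,0,0.2,0,0],[0,0,0.1,0,0]]]'
python3 -m handwheel '[[[0,0,0.05,0,0],[0,0,0.01,0,0],[0,0,0,0,0],[0,0,0,0,0],[0,0,0,0,0]]]'
```

```text
clock: 38.77
ee_pos: [652.3, -1.9, 136.9]
eef_rot: [3.139, 0.11, 0.002]
ft_force: [-1.1, 0.3, -1.2]
gripper_width: 0.7
grip_force: 0.0
clock: 39.18
ee_pos: [651.5, -1.9, 135.5]
eef_rot: [-3.139, -0.109, 0.002]
ft_force: [0.3, 0.3, 0.1]
gripper_width: 0.2
grip_force: 0.0
clock: 39.6
ee_pos: [652.8, -2.0, 94.2]
eef_rot: [3.139, 0.11, 0.002]
ft_force: [-12.8, 2.5, 38.4]
gripper_width: 0.3
grip_force: 18.5
clock: 40.02
ee_pos: [652.7, -2.0, 94.3]
eef_rot: [3.139, 0.11, 0.002]
ft_force: [-9.9, 0.4, 21.6]
gripper_width: 0.6
grip_force: 11.5
clock: 40.43
ee_pos: [652.3, -2.0, 136.8]
eef_rot: [3.14, 0.109, 0.002]
ft_force: [-0.8, -0.5, -0.9]
gripper_width: 0.8
grip_force: 0.0
clock: 40.85
ee_pos: [651.5, -1.9, 135.6]
eef_rot: [-3.139, -0.109, 0.002]
ft_force: [-0.5, -0.6, 0.2]
gripper_width: 0.6
grip_force: 0.0
clock: 41.27
ee_pos: [652.7, -2.0, 94.1]
eef_rot: [3.139, 0.11, 0.002]
ft_force: [-13.4, 1.8, 38.3]
gripper_width: 0.4
grip_force: 18.6
clock: 41.68
ee_pos: [652.7, -2.0, 94.3]
eef_rot: [3.139, 0.11, 0.002]
ft_force: [-9.9, 0.2, 23.3]
gripper_width: 0.5
grip_force: 11.5
```

```bash
python3 -m handwheel '[[[0,0,-0.3,0,0],[0,0,-0.6,0,0],[0,0,-0.9,0,0],[0,0,-0.9,0,0],[0,0,-0.9,0,0]]]'>/dev/null
python3 -m handwheel '[[[-0.88,-0.29,-0.4,0,0],[-0.88,-0.29,-0.4,0,0],[-0.88,-0.29,-0.4,0,0],[-0.88,-0.29,-0.2,0,0],[-0.88,-0.29,0,0,0]]]'>/dev/null
python3 -m handwheel '[[[-0.88,-0.29,0,0,0],[-0.88,-0.29,0,0,0],[0,0,0,0,0],[0,0,0,0,0],[0,0,0,0,0]]]'>/dev/null
python3 -m handwheel '[[[0,0,0,0,0],[0,0,0,0,0],[0,0,0,0,0],[0,0,0,0,0],[0,0,0,0,0]]]'
python3 snap.py w12; python3 b47.py w12; python3 look.py scene:s5 side:d5
python3 - <<'E'
import cv2,numpy as np
for n in 'sd':
    a,b=[cv2.GaussianBlur(cv2.imread(f'pics/{n}{i}.png'),(5,5),0).astype(int) for i in(4,5)]
    m=(abs(a-b).max(2)>40).astype(np.uint8);N,l,s,c=cv2.connectedComponentsWithStats(m)
    print(n,[(s[i].tolist()) for i in range(1,N) if s[i,4]>15])
E
```

```text
clock: 43.35
ee_pos: [400.8, 61.8, 289.7]
eef_rot: [-3.14, -0.109, 0.002]
ft_force: [0.7, -1.3, -0.2]
gripper_width: 0.4
grip_force: 0.0
43.35 [400.79207245  61.78288744 289.7105846 ] phi -86.02465405098236
px [362.3  79. ] centre [540.4 -31.9] size [97.5 32.6] long 3.7938178
px [263.6  75.7] centre [532.9  91. ] size [96.  30.7] long 3.9608295
s []
d [[160, 39, 50, 8, 138], [157, 47, 6, 6, 19], [149, 56, 16, 10, 59], [168, 58, 38, 6, 106], [208, 67, 7, 5, 30], [151, 71, 7, 4, 21], [141, 89, 20, 8, 52], [214, 101, 38, 11, 133], [148, 120, 12, 4, 31], [166, 128, 22, 12, 72], [209, 135, 43, 20, 187], [195, 165, 16, 8, 56]]
```

```bash
python3 -c "
from cell import env
print(env.close_job())"
```

```text
the job is handed in; nothing more can be done
None
```

I finished the job and handed it in at about 43 s of the 208 s allowed; the hand-in returned no verdict. All four chips are in the trough, the scraper is back on its mat, both blanks present are centred on pads 0 and 2 to within about 1.5 mm by camera, and the plunger was pressed to its stop three times.

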